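Ready the saw-filing stand

TASK

Ready the saw-filing stand for the next saw: first turn the grey tooth counter's reset knob back (anticlockwise from above) to its zero stop, then swing the stand's yellow side leg down past its dead centre until it snaps fully down. Then raise the tipped-back frame upright by its red top bar and finish holding it there, still and upright with the fingers on the bar, because it tips back as soon as it is let go; leave the other things on the bench where they are.

Things in the scene. Friction and masses are not known exactly. Their poses are not given: they have to be found in the camera images.
- stand: Saw-filing stand: green base plate 170 x 270 x 16 mm fixed to the bench, carrying a tipping frame with a toothed saw blade. Origin on the bench under the frame's hinge line; x points from the robot's side to the far side (the frame tips back towards +x), y along the hinge, z up. The plate spans x -60 to +110 mm.
- frame_hinge (a point): Middle of the frame's hinge shaft, 35 mm above the bench; the hinge runs along the stand's y. Does not move.
- frame (a joint): Tilt of the frame about frame_hinge: 0 = upright, positive = tipped back to the stand's +x. Range -0.12 (rocked forward, where the lowered leg's foot would meet the bench) to 0.28 rad (tipped back on its rest, where it starts). A spring and its weight (about 1 kg) always push it back to 0.28: holding it upright takes about 4 to 5 N at the bar.
- bar_mid (a point): Middle of the red round top bar of the frame (20 mm diameter, along the stand's y, free for 100 mm either side of this point), 225 mm from the hinge. Upright, it lies 260 mm above the bench right over frame_hinge; tipped back, about 62 mm further to +x and 251 mm up. Nothing within 80 mm below the bar. Being round, it can turn between the fingers while the frame is swung.
- leg (a joint): Yellow side leg on the stand's -y end, hinged on the frame: 0 = folded (start), 1.4 rad = fully down against its stop. An over-centre spring holds it at either end, with dead centre at about 0.7 rad: beyond that it snaps down by itself. In the tipped-back frame the folded leg points towards the stand's -x and 0.54 rad (31 degrees) above level; the joint value turns it downwards, in the upright plane across the hinge. About 4 N downwards near its end takes it over.
- leg_hub (a point): Pivot of the leg, on the centre line of the leg: 156 mm along the stand's -y from the middle of the frame, 95 mm from the hinge line. With the frame tipped back about 126 mm above the bench.
- leg_press (a point): Point to press: on the middle of the leg's upper face, 95 mm from leg_hub along the leg. The leg is a bar 20 mm wide (along the stand's y) and 12 mm thick, 126 mm from the hub to the middle of its black rubber foot (18 mm diameter). The face of the frame's post is 25 mm from the leg's centre line, and the steel spring sits behind the hub on the outer side.
- counter_knob (a joint): Angle of the counter's reset knob, clockwise from above: 0 = zero stop (knob bar along the counter's x, white mark towards the robot side at the red mark). Starts at 0.7 to 1.3 rad; turn anticlockwise to the stop. Light friction, stays where it is left.
- counter_knob_grip (a point): Grip point on the knob's axis, 87 mm above the bench: a black bar 14 mm thick, 42 mm long, standing 16 mm below to 7 mm above this point, on a disc of 44 mm diameter. The x axis of this point runs along the bar and turns with it.
- counter: Grey tooth counter, 90 x 100 x 50 mm box fixed to the bench, knob on top at its middle. Origin under its centre, x away from the robot's side.
- mallet: Bystander: wooden mallet lying, 280 mm long.
- oil: Bystander: amber oil bottle, 56 mm diameter, 150 mm tall, origin under its foot.
- mug: Bystander: blue mug, 80 mm diameter, 90 mm tall.
- screwdriver: Bystander: screwdriver lying, 200 mm long, red handle.
- wrench: Bystander: wrench lying flat, 180 mm long.
- brush: Bystander: brush lying, 200 mm long.
- tin: Bystander: blue tin, 70 mm diameter, 70 mm tall.

How it is judged:
By the outcome, as a careful person would: the job done as asked, in the order asked, and still so for the second after the job is handed in, while the arm keeps its last pose, push and grip.
It also fails if it takes over 67 s, if anything falls off the work surface, if the arm or the gripper's body presses on something with over 40 N, if the wrist force passes 120 N, or if a joint passes its speed limit or range.

ROBOT

A 7-joint arm with a two-finger parallel gripper is mounted at the origin on the work surface. World frame = base frame: x ahead of the robot, y to its left, z up, the work surface at z = 0. Lengths are in m, angles in rad, forces in N, time in s.
With the tool pointing down it reaches from about 0.4 to 0.875 m from the base axis. Payload 19.3 kg.
Tool frame: the origin (TCP) lies midway between the tips of the shut fingers; the grasp point (between the pads) lies 19 mm behind it; z points along the fingers, y is the direction in which the jaws open and shut (so a half turn about z gives the same grasp; the last joint's range is limited). The gripper opens to 85 mm and grips with 20 to 120 N. Pads are 22 mm wide; open, the fingers measure 114 mm over their backs; the gripper's body (76 mm by 85 mm) begins 54 mm behind the grasp point. The pads swing forward as they close: fully open they stand 13 mm farther back than shut.
Start: joints at [1.073, 0.521, -0.036, 1.599, 0.021, 1.021, -0.113], TCP at [0.259, -0.569, 0.231] pointing down, gripper open.
Joint ranges: [-2.91, 2.91], [-0.3, 2.13], [-1.5, 1.42], [0.17, 2.43], [-1.26, 4.41], [0.16, 1.93], [-2.52, 2.52]. Speed limits (rad/s): [1.89, 1.89, 2.39, 2.39, 3.01, 3.01, 3.01].

INTERFACE

Orientations are given as a unit quaternion [x, y, z, w].
In Python, from station import r, get_image, camera_info gives the robot as it stands.
- The arm moves only by the shell command python3 -m jog 'ROWS' [FORCE]. ROWS is JSON, a list that holds one entry, the list of rows, each a list of 5 numbers: the shift along the tool's x, y, z in m, then the turn about the tool's z in rad, then the opening, from 0 (shut) to 1 (fully open). In form: [[[dx, dy, dz, spin, claw], ...]]. A call has 1 to 20 rows; each row shifts and turns the commanded pose from where the row before left it, along the tool's axes as they then stand; what a row does not reach is not made up. A row lasts 1/8 s, in which the tool goes at most 62.5 mm and 10.7 degrees, less where a joint would pass 70% of its speed; a pose out of reach is approached as far as the arm can. A call with a gripper value outside its range is refused whole. The fingers move at their own pace and stop on an object; FORCE is the grip in N (left out, the last holds). Time passes only in rows, so rows that do not move let the fingers close. It gives the time, the measured TCP pose, the force and the opening at its end, in the units of the state.
- r.sense(): the state, without advancing time (a new reading comes with each control period).
- get_image(name): name is "scene" or "side" or "wrist"; returns (picture, depth): 480x640x3 uint8, blue, green, red; 480x640 float32, m along the optical axis (not along the pixel's ray), 0 where there is no reading.
- camera_info(name): a dict with "mtx" (3x3 intrinsics, pixels), "k1" (the pictures are not rectified: a ray, as slopes to the right and down, at radius r is drawn at 1 + k1 r^2 times it, then the intrinsics apply), "position" and "attitude" of the camera in the world. Camera axes: x right, y down, z forward; pixel columns grow to the right and rows downward; lengths in m; the calibration is good to about 2 mm. A picture is of the moment at which its call begins: read the wrist's pose just before it. camera_info takes no time and is no camera call; for the wrist camera it gives the pose at the moment of the call.
- r.close_job(): hands the job in, once; it reports no verdict.
The state is a dict: "t": time; "qpos": joint angles; "qd": joint speeds; "effort": joint torques, N m; "ee_pos": TCP position; "orientation": TCP orientation; "contact_force": force on the tool from outside, world axes, zero at the start; "torque": the same for the moment, N m; "grip_width": finger opening in m.
Only numpy, scipy, OpenCV 4.12 (cv2) and the standard library are available. Lean on these libraries where they do the work, as an engineer would, in place of code of your own. Each camera call takes 0.05 s, during which the arm holds its last target. There are 200 camera calls.

## Working session

There is one attempt and no reset: what is moved stays moved. The work goes in short steps, Python scripts to look and compute and a shell command to move; the robot and the scene stay as the last step left them, time stands still between calls to the robot, and variables do not carry over. Pictures are saved under pics/ and viewed, about 8 in all and at most 12, crops included, and the job is handed in when it is done.

```bash
mkdir -p pics; ls; cat > h.py <<'E'
import numpy as np, cv2, json
from scipy.spatial.transform import Rotation as R
from station import r, get_image, camera_info
np.set_printoptions(precision=4,suppress=True)
def att(ci):
    a=np.array(ci["attitude"],float)
    return a if a.shape==(3,3) else R.from_quat(a).as_matrix()
def cloud(name):
    ci=camera_info(name); im,d=get_image(name)
    K=np.array(ci["mtx"]); v,u=np.mgrid[0:480,0:640]
    p=np.stack([u,v],-1).reshape(-1,1,2).astype(float)
    n=cv2.undistortPoints(p,K,np.array([ci["k1"],0,0,0.])).reshape(480,640,2)
    c=np.dstack([n*d[...,None],d])
    w=c@att(ci).T+np.array(ci["position"]); w[d==0]=np.nan
    return im,w
def save(name,tag):
    im,w=cloud(name); cv2.imwrite(f"pics/{tag}.png",im); np.savez(f"{tag}.npz",im=im,w=w)
    return im,w
E
python3 - <<'E'
from h import *
for n in ("scene","side"):
    print(n,camera_info(n)); save(n,n+"0")
print(r.sense())
a=cv2.imread("pics/scene0.png");b=cv2.imread("pics/side0.png")
E
```

```text
pics
scene {'mtx': array([[592.8429,   0.    , 311.7694],
       [  0.    , 592.8429, 229.665 ],
       [  0.    ,   0.    ,   1.    ]]), 'k1': 0.05394165723817408, 'position': array([ 1.0798, -0.753 ,  1.4887]), 'attitude': array([ 0.9059,  0.2992, -0.0896, -0.286 ])}
side {'mtx': array([[555.9207,   0.    , 319.7846],
       [  0.    , 555.9207, 234.7695],
       [  0.    ,   0.    ,   1.    ]]), 'k1': -0.1481791975403707, 'position': array([0.1765, 1.0257, 1.0173]), 'attitude': array([-0.1771,  0.8813, -0.4312,  0.077 ])}
{'t': 0.1, 'qpos': array([ 1.0728,  0.5219, -0.0363,  1.5999,  0.0212,  1.0211, -0.1128]), 'qd': array([ 0.0012,  0.0009, -0.0004, -0.0029, -0.    ,  0.0021,  0.0001]), 'effort': array([  0.007 , -92.8492,   1.9856, -37.0532,   0.0183,   0.0054,
        -0.0002]), 'ee_pos': array([ 0.2591, -0.5684,  0.2308]), 'orientation': array([ 0.9772,  0.2123, -0.0001, -0.0005]), 'contact_force': array([-0.2542, -0.551 , -1.0594]), 'torque': array([0.0124, 0.0212, 0.0339]), 'grip_width': 0.08512509351143092}
```

View pics/scene0.png

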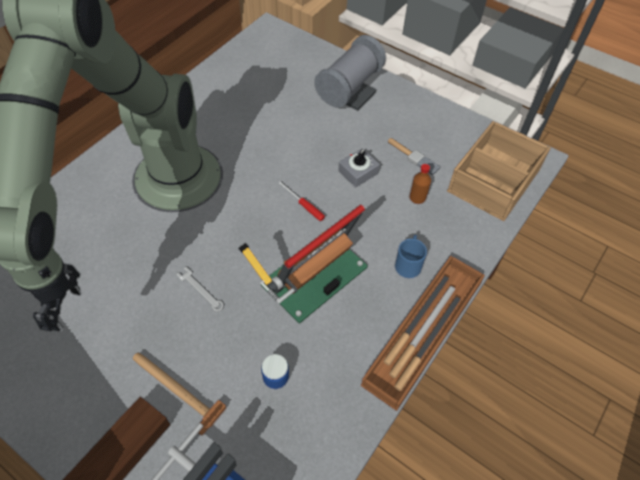

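View pics/side0.png

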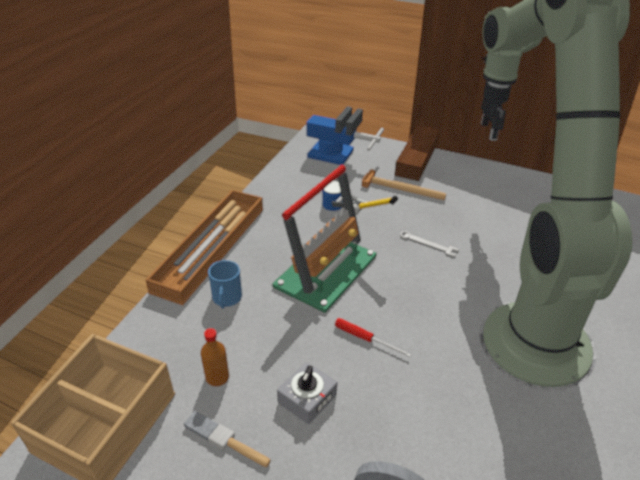

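The scene view shows the red bar from (288,265) to (362,210), the yellow leg with its foot at (243,247), and the counter knob at (360,160). The side view shows the bar from (287,213) to (344,170), the foot at (394,199), and the knob at (307,378).

```bash
cat > m.py <<'E'
from h import *
for n in ("scene0","side0"):
    z=np.load(n+".npz"); im=z["im"]; w=z["w"]; hsv=cv2.cvtColor(im,cv2.COLOR_BGR2HSV); H,S,V=[hsv[...,i].astype(int) for i in range(3)]
    X,Y,Z=[w[...,i] for i in range(3)]
    print(n)
    red=((H<6)|(H>174))&(S>150)&(Z>.2)&(Z<.3)&(X<1)
    p=w[red]; c=np.median(p,0); p=p[np.linalg.norm(p-c,axis=1)<.2]
    _,_,vt=np.linalg.svd(p-p.mean(0)); s=(p-p.mean(0))@vt[0]; lo,hi=np.percentile(s,[1,99])
    print("bar",len(p),p.mean(0),"ends",p.mean(0)+vt[0]*lo,p.mean(0)+vt[0]*hi,"z95",np.percentile(p[:,2],95))
    g=(H>65)&(H<85)&(S>120)&(Z<.03)&(Z>.005)&(X>.3)&(X<1)
    q=w[g]; rect=cv2.minAreaRect(q[:,:2].astype(np.float32)); print("plate",len(q),rect,cv2.boxPoints(rect).tolist(),np.median(q[:,2]))
    ye=(H>20)&(H<32)&(S>150)&(Z>.08)&(X>.2)&(X<1)
    y=w[ye]; print("leg",len(y)); 
    if len(y)>5:
        c=np.median(y,0); y=y[np.linalg.norm(y-c,axis=1)<.1]; _,_,vt=np.linalg.svd(y-y.mean(0)); s=(y-y.mean(0))@vt[0]
        print(y.mean(0),vt[0],y.mean(0)+vt[0]*s.min(),y.mean(0)+vt[0]*s.max())
    u0,v0=(360,163) if n=="scene0" else (307,388)
    m=np.zeros(Z.shape,bool); m[v0-45:v0+45,u0-45:u0+45]=1
    t=m&(Z>.044)&(Z<.056); q=w[t]; rect=cv2.minAreaRect(q[:,:2].astype(np.float32)); print("ctop",len(q),rect,cv2.boxPoints(rect).tolist(),q.mean(0))
    k=m&(Z>.075)&(Z<.11); q=w[k]; print("knob",len(q),q.mean(0),np.percentile(q[:,2],95)); _,_,vt=np.linalg.svd(q[:,:2]-q[:,:2].mean(0)); print(vt[0], np.degrees(np.arctan2(vt[0][1],vt[0][0])))
    d=m&(Z>.055)&(Z<.075)&(V>170); q=w[d]; print("disc",len(q),q.mean(0) if len(q) else 0)
    c=cv2.resize(im[v0-40:v0+40,u0-40:u0+40],(400,400),interpolation=cv2.INTER_CUBIC); cv2.imwrite(f"pics/k_{n}.png",c)
a=np.hstack([cv2.imread("pics/k_scene0.png"),cv2.imread("pics/k_side0.png")]);cv2.imwrite("pics/k.png",a)
E
python3 m.py
```

```text
scene0
bar 619 [ 0.6164 -0.0543  0.2585] ends [0.6419 0.0766 0.2581] [ 0.5931 -0.1742  0.2588] z95 0.26448839945277414
plate 0 ((0.0, 0.0), (0.0, 0.0), 0.0) [[0.0, 0.0], [0.0, 0.0], [0.0, 0.0], [0.0, 0.0]] nan
leg 237
[ 0.4942 -0.1822  0.167 ] [ 0.8416 -0.1547 -0.5175] [ 0.4497 -0.174   0.1943] [ 0.5399 -0.1906  0.1389]
ctop 419 ((0.46039342880249023, 0.3614657521247864), (0.10389796644449234, 0.09242236614227295), 74.60585021972656) [[0.4020499289035797, 0.323647677898407], [0.4911563992500305, 0.2991134524345398], [0.5187369585037231, 0.39928382635116577], [0.42963045835494995, 0.42381805181503296]] [0.4652 0.3527 0.0504]
knob 78 [0.462  0.3599 0.089 ] 0.09899372082484163
[ 0.0357 -0.9994] -87.95367536523302
disc 66 [0.4632 0.3515 0.0586]
side0
bar 444 [ 0.6103 -0.0328  0.2589] ends [ 0.5842 -0.1677  0.26  ] [0.633  0.0846 0.258 ] z95 0.2636735283666474
plate 14 ((0.5507729649543762, 0.004472605884075165), (0.23052063584327698, 0.08182529360055923), 59.567466735839844) [[0.45711496472358704, -0.07418464124202728], [0.5276668667793274, -0.11563107371330261], [0.6444309949874878, 0.08312985301017761], [0.573879063129425, 0.12457628548145294]] 0.016646404352317457
leg 135
[ 0.4946 -0.1667  0.163 ] [ 0.7228  0.2794 -0.632 ] [ 0.4552 -0.1819  0.1974] [ 0.5506 -0.1451  0.114 ]
ctop 1121 ((0.4585327208042145, 0.36543428897857666), (0.10310269147157669, 0.09161108732223511), 75.02041625976562) [[0.4009590148925781, 0.32747432589530945], [0.4894569516181946, 0.30379518866539], [0.5161064267158508, 0.40339425206184387], [0.4276084899902344, 0.4270733892917633]] [0.4549 0.3738 0.0505]
knob 172 [0.4576 0.369  0.0904] 0.09711878548437622
[-0.0497  0.9988] 92.8485012907719
disc 208 [0.4563 0.3683 0.0574]
  return _methods._mean(a, axis=axis, dtype=dtype,
  ret = ret.dtype.type(ret / rcount)
```

View pics/k.png

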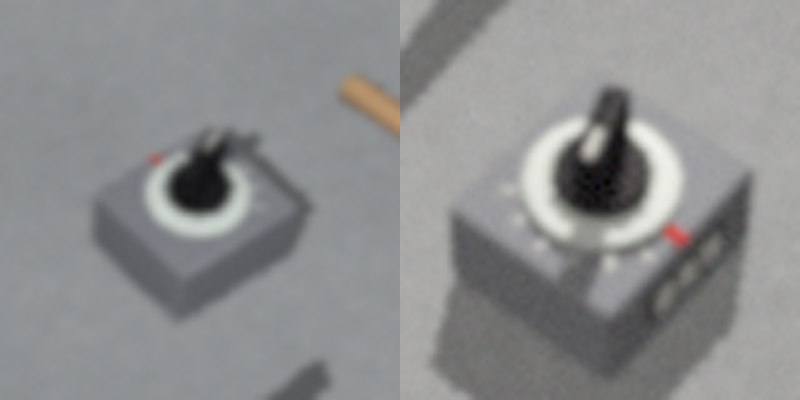

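The crop shows the knob's bar pointing roughly along the bench's y, with the red mark on the robot side. I'll rise, turn the jaws and go over the counter.

```bash
python3 -m jog '[[[0,0,-0.02,-0.168,1],[0,0,-0.02,-0.168,1],[0,0,-0.02,-0.168,1],[0,0,-0.02,-0.168,1],[0,0,-0.02,-0.168,1],[0,0,-0.02,-0.168,1],[0,0,-0.02,-0.168,1],[0.04,0.02,0,0,1],[0.047,0.021,0,0,1],[0.047,0.021,0,0,1],[0.047,0.021,0,0,1],[0.047,0.021,0,0,1],[0.047,0.021,0,0,1],[0.047,0.021,0,0,1],[0.047,0.021,0,0,1],[0.047,0.021,0,0,1],[0.047,0.021,0,0,1]]]' 40; python3 -c "
from h import *
s=r.sense();print(s['qpos'],R.from_quat(s['orientation']).as_matrix())"
```

```text
t: 2.22
ee_pos: [0.4532, -0.0975, 0.3713]
orientation: [0.695, 0.719, -0.0, 0.0]
contact_force: [1.3, -0.3, -0.7]
grip_width: 0.0851
[ 0.6306  0.1635 -0.624   1.7792  0.1013  1.231   0.0118] [[-0.0327  0.9995 -0.    ]
 [ 0.9995  0.0327 -0.0002]
 [-0.0002 -0.     -1.    ]]
```

```bash
python3 -m jog '[[[0.04,0,0,0,1],[0.05,0,0,0,1],[0.05,0,0,0,1],[0.05,0,0,0,1],[0.05,0,0,0,1],[0.05,0,0,0,1],[0.05,0,0.02,0,1],[0.05,0,0.02,0,1],[0.03,0,0.02,0,1],[0.03,0.0,0.02,0,1],[0,0,0,0,1],[0,0,0,0,1]]]'; cat > w.py <<'E'
from h import *
import sys
tag=sys.argv[1]
s=r.sense(); im,w=save("wrist",tag); print(s['ee_pos'],s['qpos'])
Z=w[...,2]; near=np.linalg.norm(w[...,:2]-[.4595,.3635],axis=-1)<.025
k=near&(Z>.08)&(Z<.1); q=w[k]
print("knob",len(q))
if len(q)>10:
    rect=cv2.minAreaRect(q[:,:2].astype(np.float32)); print(rect,q.mean(0)); c=cv2.boxPoints(rect)
    e=[c[1]-c[0],c[2]-c[1]]; e=max(e,key=np.linalg.norm); print("deg",np.degrees(np.arctan2(e[1],e[0]))%180)
t=(Z>.044)&(Z<.054)&(np.linalg.norm(w[...,:2]-[.4595,.3635],axis=-1)<.08); q=w[t]
if len(q)>10: print("top",len(q),cv2.minAreaRect(q[:,:2].astype(np.float32)))
E
python3 w.py w1
```

```text
t: 3.72
ee_pos: [0.4381, 0.3503, 0.2913]
orientation: [0.695, 0.719, -0.0, 0.0]
contact_force: [-0.4, -0.4, -0.3]
grip_width: 0.0854
[0.4381 0.3503 0.2913] [-0.1913  0.4615 -0.8255  1.6684  0.3629  1.173  -1.0748]
knob 921
((0.4593600034713745, 0.3648277521133423), (0.013666428625583649, 0.042400430887937546), 3.2803871631622314) [0.4592 0.3664 0.0935]
deg 93.28041
top 6354 ((0.4598712623119354, 0.3649651110172272), (0.10056363791227341, 0.09025888890028), 74.18937683105469)
```

View pics/w1.png

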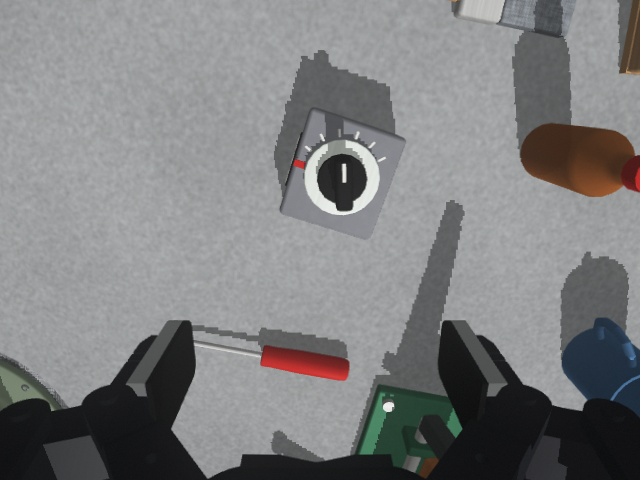

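The wrist view shows the knob at (342,180), its white mark pointing up the image and the red mark at (299,164). The measured bar is 13.7 x 42.4 mm, which fits. The knob is 1.24 rad from zero. I'll take a half turn first to keep joint 7 away from its limit, then centre.

```bash
python3 -m jog '[[[0,0,0,0.173,1],[0,0,0,0.173,1],[0,0,0,0.173,1],[0,0,0,0.173,1],[0,0,0,0.173,1],[0,0,0,0.173,1],[0,0,0,0.173,1],[0,0,0,0.173,1],[0,0,0,0.173,1],[0,0,0,0.173,1],[0,0,0,0.173,1],[0,0,0,0.173,1],[0,0,0,0.173,1],[0,0,0,0.173,1],[0,0,0,0.173,1],[0,0,0,0.173,1],[0,0,0,0.173,1],[0,0,0,0.176,1],[-0.0134,-0.0221,0.03,0,0.6],[0,0,0.03,0,0.6]]]'; python3 -c "
from h import *
s=r.sense();M=R.from_quat(s['orientation']).as_matrix();print(s['qpos'],np.degrees(np.arctan2(M[1,0],M[0,0])), M.T@(np.array([.4594,.3649,.077])-s['ee_pos']))"
```

```text
t: 6.28
ee_pos: [0.4424, 0.3629, 0.2063]
orientation: [0.88, -0.473, -0.014, 0.029]
contact_force: [-0.0, 0.9, -1.8]
grip_width: 0.0519
[-1.5008  0.9538  1.3317  1.7486 -0.933   1.3243 -2.4896] -56.53770113687776 [ 0.0074 -0.0237  0.1281]
```

Joint 7 falls as the tool turns clockwise, so the half turn went the wrong way for its range. I'll go back to the first grasp side.

```bash
python3 -m jog '[[[0,0,0,-0.17,0.6],[0,0,0,-0.17,0.6],[0,0,0,-0.17,0.6],[0,0,0,-0.17,0.6],[0,0,0,-0.17,0.6],[0,0,0,-0.17,0.6],[0,0,0,-0.17,0.6],[0,0,0,-0.17,0.6],[0,0,0,-0.17,0.6],[0,0,0,-0.17,0.6],[0,0,0,-0.17,0.6],[0,0,0,-0.17,0.6],[0,0,0,-0.17,0.6],[0,0,0,-0.17,0.6],[0,0,0,-0.17,0.6],[0,0,0,0,0.6]]]'; cat > g.py <<'E'
from h import *
import sys
t=np.array(eval(sys.argv[1]),float)
s=r.sense();M=R.from_quat(s['orientation']).as_matrix();print("q",s['qpos'],"theta",np.degrees(np.arctan2(M[1,0],M[0,0])),"z",M[:,2],"toolshift",M.T@(t-s['ee_pos']),"F",s['contact_force'],s['torque'],s['grip_width'])
E
python3 g.py '[.4594,.3649,.077]'
```

```text
t: 8.28
ee_pos: [0.4421, 0.3618, 0.2083]
orientation: [0.71, 0.703, -0.032, -0.006]
contact_force: [0.5, 0.7, 0.5]
grip_width: 0.0511
q [-1.2477  0.5968  0.7     1.7391 -0.4371  1.037  -0.3908] theta 89.46467265223171 z [-0.0539 -0.0359 -0.9979] toolshift [0.008  0.0242 0.13  ] F [0.4951 0.7448 0.5124] [ 0.0076 -0.0444  0.007 ] 0.051137801441416296
```

```bash
python3 -m jog '[[[0.008,0.0242,0,0,0.6],[0,0,0.02,-0.067,0.6],[0,0,0.02,0,0.6],[0,0,0.02,0,0.6],[0,0,0.02,0,0.6],[0,0,0.015,0,0.6],[0,0,0,0,0.6]]]'; python3 g.py '[.4594,.3649,.077]'; python3 w.py w2
```

```text
t: 9.15
ee_pos: [0.4605, 0.366, 0.1105]
orientation: [0.686, 0.726, -0.033, -0.007]
contact_force: [-0.3, -0.9, 0.8]
grip_width: 0.0511
q [-1.1543  0.7374  0.5956  1.7613 -0.518   0.8778 -0.2562] theta 93.29571901052151 z [-0.0547 -0.0388 -0.9977] toolshift [0.0001 0.0007 0.0336] F [-0.2563 -0.8563  0.8477] [ 0.0307 -0.0129  0.007 ] 0.0511464055291539
[0.4605 0.366  0.1105] [-1.1543  0.7374  0.5956  1.7613 -0.518   0.8778 -0.2562]
knob 3295
((0.4594433307647705, 0.3652035593986511), (0.014035053551197052, 0.04201819747686386), 4.02943754196167) [0.4595 0.3686 0.0932]
deg 94.02944
top 17189 ((0.4597952663898468, 0.3650626540184021), (0.09959787130355835, 0.09083050489425659), 73.9935531616211)
```

```bash
python3 -m jog '[[[0,0.0005,0.017,0,0.6],[0,0,0.016,0,0.6],[0,0,0,0,0],[0,0,0,0,0],[0,0,0,0,0],[0,0,0,0,0],[0,0,0,0,0]]]' 25; python3 g.py '[.4594,.3652,.077]'
```

```text
t: 10.07
ee_pos: [0.4596, 0.3652, 0.0784]
orientation: [0.686, 0.727, -0.032, -0.007]
contact_force: [-0.5, -2.1, 0.4]
grip_width: 0.0136
q [-1.135   0.7775  0.5637  1.7799 -0.5481  0.8172 -0.2308] theta 93.41939730869242 z [-0.0535 -0.0377 -0.9979] toolshift [ 0.     -0.0001  0.0014] F [-0.482  -2.0788  0.4154] [-0.328  -0.226   0.0718] 0.013577949782139392
```

```bash
python3 -m jog '[[[0,0,0,-0.1,0],[0,0,0,-0.1,0],[0,0,0,-0.1,0],[0,0,0,-0.1,0],[0,0,0,-0.1,0],[0,0,0,-0.1,0],[0,0,0,-0.1,0],[0,0,0,-0.1,0],[0,0,0,-0.1,0],[0,0,0,-0.1,0],[0,0,0,-0.1,0],[0,0,0,-0.05,0],[0,0,0,0,0]]]' ; python3 g.py '[.4594,.3652,.077]'
```

```text
t: 11.7
ee_pos: [0.4592, 0.3652, 0.0783]
orientation: [0.18, 0.983, -0.024, -0.023]
contact_force: [-3.9, -1.5, 3.3]
grip_width: 0.0138
q [-0.9384  0.7091  0.254   1.7696 -0.2521  0.7617  0.6601] theta 159.17547355919658 z [-0.0544 -0.0378 -0.9978] toolshift [-0.0002  0.0002  0.0013] F [-3.9095 -1.4675  3.335 ] [-0.3298  0.6029  0.0527] 0.013765675515485193
```

```bash
python3 -m jog '[[[0,0,0,-0.05,0],[0,0,0,-0.03,0],[0,0,0,0,0]]]' ; python3 g.py '[.4594,.3652,.077]'; python3 -m jog '[[[0,0,0,-0.03,0],[0,0,0,0,0]]]' ; python3 g.py '[.4594,.3652,.077]'
```

```text
t: 12.08
ee_pos: [0.4592, 0.3652, 0.0783]
orientation: [0.141, 0.989, -0.023, -0.024]
contact_force: [-4.6, -3.1, 5.7]
grip_width: 0.0137
q [-0.9242  0.7063  0.2326  1.7687 -0.2315  0.7601  0.7216] theta 163.7350247347482 z [-0.0543 -0.038  -0.9978] toolshift [-0.0003  0.0002  0.0013] F [-4.6456 -3.1319  5.7304] [-0.4266  0.7402 -0.0178] 0.013680240264707705
t: 12.32
ee_pos: [0.4592, 0.3651, 0.0783]
orientation: [0.126, 0.991, -0.022, -0.025]
contact_force: [-4.9, -4.0, 5.5]
grip_width: 0.0131
q [-0.9187  0.7053  0.2246  1.7685 -0.224   0.7596  0.7445] theta 165.4167719277895 z [-0.0544 -0.0381 -0.9978] toolshift [-0.0002  0.0002  0.0013] F [-4.8744 -3.9784  5.5205] [-0.5836  0.654  -0.4083] 0.013145704635271155
```

The moment about z jumped to -0.41 N m at about 164°, so the knob is at its stop. I'll release, back off and check.

```bash
python3 -m jog '[[[0,0,0,0,0.6],[0,0,0,0,0.6],[0,0,0,0,0.6],[0,0,-0.03,0,0.6],[0,0,-0.05,0,0.6],[0,0,-0.05,0,0.6],[0,0,-0.05,0,0.6],[0,0,0,0,0.6]]]'; python3 w.py w3; python3 g.py '[0.4552,-0.18,.3]'
```

```text
t: 13.32
ee_pos: [0.4706, 0.373, 0.2615]
orientation: [0.126, 0.992, -0.02, -0.022]
contact_force: [0.3, 0.1, -1.7]
grip_width: 0.0516
[0.4706 0.373  0.2615] [-0.9613  0.501   0.2937  1.5926 -0.1609  1.1315  0.6939]
knob 1061
((0.45921674370765686, 0.36511459946632385), (0.014099941588938236, 0.04135120287537575), 74.26256561279297) [0.4582 0.3656 0.0936]
deg 164.26253
top 7186 ((0.45956724882125854, 0.3648848831653595), (0.10064878314733505, 0.0904361829161644), 74.03422546386719)
q [-0.9612  0.5031  0.293   1.5952 -0.1612  1.1299  0.6941] theta 165.4961371391571 z [-0.0518 -0.0357 -0.998 ] toolshift [-0.1226 -0.5401 -0.0202] F [-0.8821  0.0035 -0.3209] [-0.0105 -0.0784  0.0399] 0.051525698936410125
```

The knob bar reads 164.3° against a counter axis of 164.0°, so it is at zero. Next I'll go over the stand to measure the leg and bar.

```bash
python3 -m jog '[[[-0.012,-0.045,-0.03,0,0],[-0.015,-0.047,-0.03,0,0],[-0.015,-0.047,-0.02,0,0],[-0.015,-0.047,-0.02,0,0],[-0.015,-0.047,-0.02,0,0],[-0.015,-0.047,-0.02,0,0],[-0.015,-0.047,-0.02,0,0],[-0.015,-0.047,0,0,0],[-0.015,-0.047,0,0,0],[-0.015,-0.047,0,0,0],[0,0,0,0,0],[0,0,0,0,0]]]'; cat > st.py <<'E'
from h import *
import sys
tag=sys.argv[1]
s=r.sense(); im,w=save("wrist",tag); print(s['ee_pos'],s['qpos'])
hsv=cv2.cvtColor(im,cv2.COLOR_BGR2HSV); H,S,V=[hsv[...,i].astype(int) for i in range(3)]
X,Y,Z=[w[...,i] for i in range(3)]
for nm,m in (("bar",((H<6)|(H>174))&(S>130)&(Z>.22)&(Z<.29)),("leg",(H>18)&(H<34)&(S>130)&(Z>.02)&(Z<.22)&(X<.6)),("plate",(H>60)&(H<90)&(S>80)&(Z>.005)&(Z<.025))):
    p=w[m]; print(nm,len(p))
    if len(p)<20: continue
    c=np.median(p,0); p=p[np.linalg.norm(p-c,axis=1)<.25]
    _,_,vt=np.linalg.svd(p-p.mean(0),full_matrices=False); d=(p-p.mean(0))@vt[0]
    lo,hi=np.percentile(d,[.3,99.7]); print(p.mean(0),"ends",p.mean(0)+vt[0]*lo,p.mean(0)+vt[0]*hi,"dir",vt[0],"zmax",np.percentile(p[:,2],98))
    print(cv2.minAreaRect(p[:,:2].astype(np.float32)))
E
python3 st.py w4
```

```text
t: 14.88
ee_pos: [0.5038, -0.1109, 0.4338]
orientation: [0.126, 0.992, -0.022, -0.025]
contact_force: [0.0, 0.3, 0.1]
grip_width: -0.0003
[ 0.5038 -0.1109  0.4338] [-0.3601  0.2383  0.558   1.5576 -0.0787  1.4287  1.5199]
bar 5685
[ 0.6161 -0.0127  0.259 ] ends [0.6346 0.0833 0.2592] [ 0.5973 -0.1104  0.2589] dir [-0.1892 -0.9819 -0.0015] zmax 0.26265647113876767
((0.6182656288146973, -0.015213020145893097), (0.20243653655052185, 0.01994268223643303), 79.13992309570312)
leg 1980
[ 0.5002 -0.1539  0.1584] ends [ 0.4852 -0.1983  0.1737] [0.5638 0.035  0.0934] dir [ 0.3036  0.9009 -0.3102] zmax 0.19225995576632263
((0.5169732570648193, -0.07099208235740662), (0.24314385652542114, 0.09130464494228363), 79.1716537475586)
plate 8899
[ 0.5316 -0.0287  0.0165] ends [ 0.5048 -0.1596  0.0164] [0.5581 0.1008 0.0166] dir [0.2004 0.9797 0.0006] zmax 0.0186127595634079
((0.5759737491607666, -0.0376744270324707), (0.268004834651947, 0.16837438941001892), 79.07618713378906)
```

View pics/w4.png

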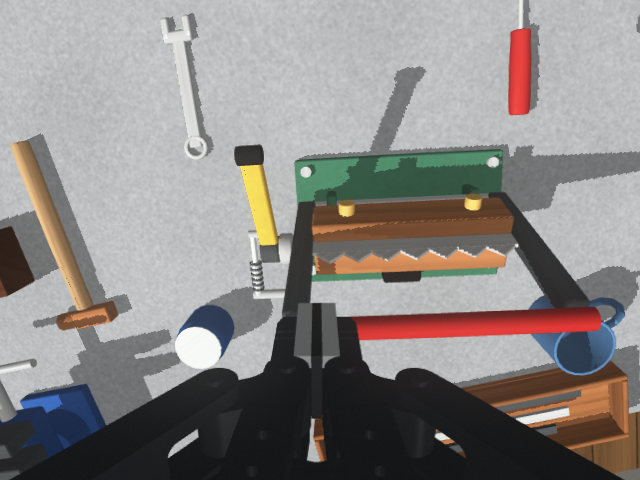

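The wrist view shows the leg from its foot at (250,155) to the hub at (268,252), the post at (300,260) and the bar at (360–600,322). The plate measures 268 x 168 mm at 79.1°, which fits. That puts the stand origin at (0.551,-0.033) and leg_press at about (0.470,-0.176,0.180).

```bash
python3 -m jog '[[[0,0,0,-0.06,0],[0,0,0,0,0]]]'; python3 g.py '[.469,-.176,.215]'
```

```text
t: 15.18
ee_pos: [0.5039, -0.1104, 0.4343]
orientation: [0.095, 0.995, -0.021, -0.025]
contact_force: [-0.2, -0.3, -0.6]
grip_width: 0.0002
q [-0.3541  0.2365  0.5481  1.5568 -0.0761  1.429   1.5772] theta 169.0204461386151 z [-0.0542 -0.0377 -0.9978] toolshift [ 0.0117 -0.0606  0.2232] F [-0.2049 -0.289  -0.5911] [ 0.0801 -0.0715  0.0143] 0.0002174198345748214
```

```bash
python3 -m jog '[[[0.0117,-0.0606,0,0,0],[0,0,0.04,0,0],[0,0,0.05,0,0],[0,0,0.05,0,0],[0,0,0.05,0,0],[0,0,0.03,0,0],[0,0,0,0,0],[0,0,0,0,0]]]'; python3 g.py '[.469,-.176,.19]'
```

```text
t: 16.18
ee_pos: [0.4697, -0.1769, 0.2197]
orientation: [0.096, 0.995, -0.022, -0.024]
contact_force: [-0.1, -1.1, 0.5]
grip_width: 0.0002
q [-0.1869  0.4044  0.5251  1.9231 -0.1855  0.9115  1.8022] theta 168.9223015670833 z [-0.0526 -0.0381 -0.9979] toolshift [-0.0004  0.0021  0.0296] F [-0.1056 -1.0882  0.5179] [ 0.052  -0.0558  0.0272] 0.00021576486493137038
```

```bash
python3 -m jog '[[[0,0,0.015,0,0],[0,0,0.015,0,0],[0,0,0.015,0,0],[0,0,0.012,0,0],[0,0,0.012,0,0]]]'; python3 g.py '[.469,-.176,.1]'; python3 -m jog '[[[0,0,0.012,0,0],[0,0,0.012,0,0],[0,0,0.01,0,0],[0,0,0.01,0,0],[0,0,0.01,0,0]]]';python3 g.py '[.469,-.176,.1]'
```

```text
t: 16.8
ee_pos: [0.4651, -0.1796, 0.1488]
orientation: [0.096, 0.995, -0.021, -0.025]
contact_force: [-1.2, 0.7, 2.6]
grip_width: 0.0
q [-0.1327  0.5048  0.4726  1.9937 -0.2514  0.7485  1.8609] theta 168.92700240838843 z [-0.0543 -0.0378 -0.9978] toolshift [-0.0054  0.0066  0.0483] F [-1.1578  0.6906  2.5716] [0.1479 0.2931 0.0069] 2.579644842065794e-05
t: 17.42
ee_pos: [0.4625, -0.1817, 0.0952]
orientation: [0.096, 0.995, -0.021, -0.025]
contact_force: [0.1, -0.2, 0.1]
grip_width: -0.0002
q [-0.0838  0.5894  0.4177  2.0309 -0.3039  0.6265  1.9057] theta 168.934748185362 z [-0.0536 -0.038  -0.9978] toolshift [-0.0051  0.0066 -0.0054] F [ 0.0522 -0.1874  0.1242] [ 0.0559 -0.047  -0.0254] -0.00020120082074394716
```

The contact force rose and then dropped to zero, so the leg seems to have snapped down. I'll raise, turn the jaws to the bar direction and verify.

```bash
python3 -m jog '[[[0,0,-0.03,0,0],[0,0,-0.05,0,0],[0,0,-0.05,0,0],[0,0,-0.05,0,0],[0,0,-0.05,0,0],[0,0,-0.05,0,0],[0,0,-0.03,0,0],[0,0,0,0.17,0.8],[0,0,0,0.17,0.8],[0,0,0,0.17,0.8],[0,0,0,0.17,0.8],[0,0,0,0.17,0.8],[0,0,0,0.17,0.8],[0,0,0,0.17,0.8],[0,0,0,0.17,0.8],[0,0,0,0.17,0.8],[0,0,0,0.038,0.8],[0,0,0,0,0.8],[0,0,0,0,0.8]]]'; python3 g.py '[.6123,-.0447,.40]'; python3 st.py w5; python3 -c "
from h import *
save('side','side1'); a=cv2.resize(cv2.imread('pics/side1.png')[130:330,230:450],(660,600),interpolation=cv2.INTER_CUBIC); cv2.imwrite('pics/s1c.png',a)"
```

```text
t: 19.8
ee_pos: [0.4791, -0.1699, 0.405]
orientation: [0.77, 0.638, -0.033, -0.003]
contact_force: [-0.1, 0.3, -0.8]
grip_width: 0.068
q [-0.4931  0.2891  0.9017  1.6454 -0.1742  1.353   0.2462] theta 79.35827576566109 z [-0.0538 -0.0378 -0.9978] toolshift [ 0.1477  0.1076 -0.0069] F [-0.0745  0.3399 -0.837 ] [ 0.0321 -0.0331 -0.0053] 0.06798321693896235
[ 0.4791 -0.1699  0.405 ] [-0.4931  0.2891  0.9017  1.6454 -0.1742  1.353   0.2462]
bar 6030
[ 0.5979 -0.1132  0.2593] ends [ 0.608  -0.0606  0.2593] [ 0.5864 -0.1727  0.2592] dir [-0.1891 -0.9819 -0.0007] zmax 0.2626550555750744
((0.5991052389144897, -0.11683978140354156), (0.11578118056058884, 0.020286256447434425), 78.98725891113281)
leg 1548
[ 0.5089 -0.1655  0.0883] ends [ 0.5392 -0.1066  0.1262] [ 0.488  -0.2061  0.0622] dir [-0.3972 -0.7718 -0.4966] zmax 0.11710634082500736
((0.5094254016876221, -0.14037618041038513), (0.10418931394815445, 0.06848837435245514), 78.89862823486328)
plate 7608
[ 0.5362 -0.0868  0.0165] ends [ 0.4738 -0.0471  0.0165] [ 0.6448 -0.1561  0.0165] dir [ 0.8433 -0.5374  0.    ] zmax 0.01847410561782949
((0.5664147138595581, -0.09278910607099533), (0.15505270659923553, 0.16823118925094604), 79.48320007324219)
```

View pics/s1c.png

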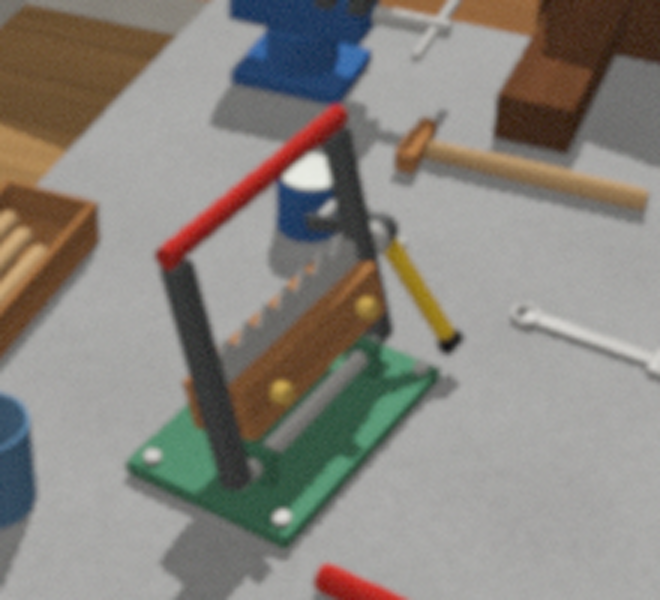

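The side crop shows the yellow leg now pointing down, from the hub at (385,232) to the foot at (450,340). I'll check its angle and move above the bar.

```bash
python3 - <<'E'
from h import *
z=np.load("w5.npz");im=z["im"];w=z["w"];h=cv2.cvtColor(im,cv2.COLOR_BGR2HSV);H,S=h[...,0],h[...,1]
a=np.radians(-10.92);p=w-[.5514,-.033,0];sx=p[...,0]*np.cos(a)+p[...,1]*np.sin(a);sy=-p[...,0]*np.sin(a)+p[...,1]*np.cos(a)
m=(H>18)&(H<34)&(S>130)&(abs(sy+.156)<.0085)&(w[...,2]>.03)&(w[...,2]<.2)
c=np.polyfit(sx[m],w[...,2][m],1);print(m.sum(),"leg below level",np.arctan(c[0]),"joint",.54+np.arctan(c[0]))
E
python3 -m jog '[[[0.03,0.022,0,0,0.8],[0.04,0.03,0,0,0.8],[0.04,0.03,0,0,0.8],[0.038,0.026,0,0,0.8],[0,0,0.03,0,0.8],[0,0,0.03,0,0.8],[0,0,0,0,0.8]]]'; python3 g.py '[.612,-.0454,.231]'
```

```text
1033 leg below level 0.8564500316796918 joint 1.396450031679692
t: 20.78
ee_pos: [0.6087, -0.0471, 0.3319]
orientation: [0.77, 0.637, -0.034, -0.003]
contact_force: [-0.5, 0.7, 0.2]
grip_width: 0.0685
q [-0.5316  0.5559  0.7979  1.4894 -0.3514  1.3108  0.1087] theta 79.25890143210994 z [-0.0568 -0.0379 -0.9977] toolshift [0.0071 0.0078 0.1004] F [-0.4739  0.689   0.1998] [-0.0073 -0.1204  0.0043] 0.06850602754413784
```

Leg joint reads 1.396, so it is fully down. Next I'll descend on the bar and grip it.

```bash
python3 -m jog '[[[0.007,0.0078,0,0,0.8],[0,0,0.03,0,0.8],[0,0,0.03,0,0.8],[0,0,0.02,0,0.8],[0,0,0.02,0,0.8],[0,0,0,0,0.8],[0,0,0,0,0],[0,0,0,0,0],[0,0,0,0,0],[0,0,0,0,0],[0,0,0,0,0]]]' 25; python3 g.py '[.612,-.0454,.231]'
```

```text
t: 22.15
ee_pos: [0.6134, -0.0456, 0.2336]
orientation: [0.77, 0.637, -0.032, -0.002]
contact_force: [-1.3, 1.6, 5.6]
grip_width: 0.0192
q [-0.5037  0.6449  0.7431  1.6066 -0.4189  1.1169  0.1531] theta 79.22311614150979 z [-0.0528 -0.0376 -0.9979] toolshift [ 0.0001 -0.0013  0.0026] F [-1.3254  1.5964  5.5948] [ 0.1949  0.268  -0.0389] 0.01920638569776655
```

```bash
python3 -m jog '[[[0,-0.0043,-0.001,0,0],[0,-0.0044,-0.001,0,0],[0,-0.0044,-0.0008,0,0],[0,-0.0044,-0.0008,0,0],[0,-0.0044,-0.0006,0,0],[0,-0.0044,-0.0006,0,0],[0,-0.0045,-0.0004,0,0],[0,-0.0045,-0.0004,0,0],[0,-0.0045,-0.0003,0,0],[0,-0.0045,-0.0002,0,0],[0,-0.0045,-0.0001,0,0],[0,-0.0045,0,0,0],[0,0,0,0,0]]]' 40; python3 g.py '[.5514,-.033,.241]'
```

```text
t: 23.78
ee_pos: [0.5622, -0.0357, 0.2426]
orientation: [0.77, 0.637, -0.031, -0.001]
contact_force: [5.9, -1.6, 7.5]
grip_width: 0.0186
q [-0.585   0.5512  0.7763  1.7405 -0.3809  1.0679  0.1298] theta 79.21687197288014 z [-0.0501 -0.0382 -0.998 ] toolshift [ 0.0007 -0.011   0.0021] F [ 5.9337 -1.6476  7.5226] [-0.5378 -1.6223  0.03  ] 0.0185507035751401
```

```bash
python3 -m jog '[[[0,-0.0045,0,0,0],[0,-0.0045,0.0001,0,0],[0,-0.0015,0,0,0],[0,0,0,0,0],[0,0,0,0,0],[0,0,0,0,0],[0,0,0,0,0]]]'; python3 g.py '[.5514,-.033,.241]'; cat > fin.py <<'E'
from h import *
s=r.sense()
a=np.radians(-10.92)
for n in ("scene","side"):
    im,w=save(n,n+"_f"); h=cv2.cvtColor(im,cv2.COLOR_BGR2HSV);H,S=h[...,0],h[...,1]
    p=w-[.5514,-.033,0];sx=p[...,0]*np.cos(a)+p[...,1]*np.sin(a);sy=-p[...,0]*np.sin(a)+p[...,1]*np.cos(a)
    m=((H<6)|(H>174))&(S>140)&(abs(sy)<.125)&(abs(sx)<.1)&(w[...,2]>.235)&(w[...,2]<.29)
    print(n,m.sum(),"bar surface stand x: mean",sx[m].mean(),"range",np.percentile(sx[m],[5,95]),"z",np.percentile(w[...,2][m],[50,97]))
    z=np.load(n+"0.npz");im,w=z["im"],z["w"]; h=cv2.cvtColor(im,cv2.COLOR_BGR2HSV);H,S=h[...,0],h[...,1]
    p=w-[.5514,-.033,0];sx=p[...,0]*np.cos(a)+p[...,1]*np.sin(a);sy=-p[...,0]*np.sin(a)+p[...,1]*np.cos(a)
    m=((H<6)|(H>174))&(S>140)&(abs(sy)<.125)&(abs(sx)<.1)&(w[...,2]>.22)&(w[...,2]<.29)
    print("  start (true axis 0.062,0.251):",sx[m].mean(),np.percentile(sx[m],[5,95]),np.percentile(w[...,2][m],[50,97]))
E
python3 fin.py
```

```text
t: 24.65
ee_pos: [0.5519, -0.0337, 0.2428]
orientation: [0.77, 0.637, -0.032, -0.001]
contact_force: [5.1, -1.4, 8.0]
grip_width: 0.0185
q [-0.6011  0.5343  0.7824  1.7671 -0.3735  1.0571  0.124 ] theta 79.21206745276848 z [-0.0506 -0.0382 -0.998 ] toolshift [ 0.0007 -0.0006  0.0018] F [ 5.1325 -1.3886  8.0166] [-0.385  -1.4191  0.0906] 0.018505402885163287
scene 414 bar surface stand x: mean 0.005251449213728872 range [-0.0021  0.0113] z [0.2686 0.2743]
  start (true axis 0.062,0.251): 0.06775707267315617 [0.0606 0.0735] [0.2593 0.2652]
side 285 bar surface stand x: mean -0.004120772105230427 range [-0.0093  0.0037] z [0.2687 0.2733]
  start (true axis 0.062,0.251): 0.057951463131183135 [0.0532 0.0642] [0.26   0.2643]
```

View pics/side_f.png

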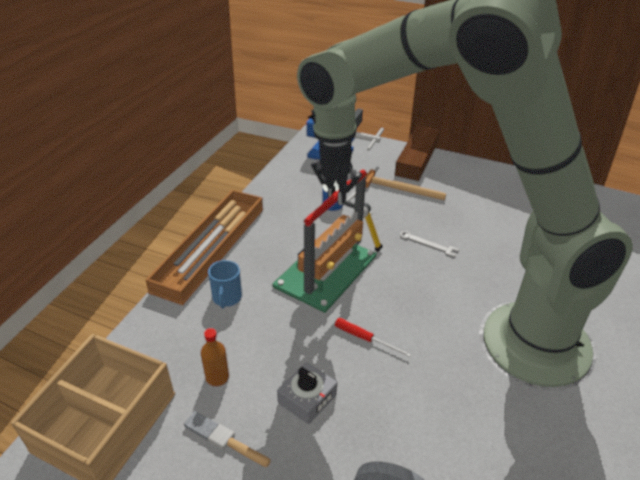

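The side view shows the frame upright, held on the bar at (335,200), with the leg down at (373,230), the knob at zero at (307,380) and the other things in place. The bar moved 62.1–62.5 mm against the 62 mm needed. I'll check stillness and hand in.

```bash
python3 -m jog '[[[0,0,0,0,0],[0,0,0,0,0],[0,0,0,0,0],[0,0,0,0,0]]]'; python3 -c "
from h import *
s=r.sense();print(s['qd'],s['grip_width']);print(r.close_job())"
```

```text
t: 25.25
ee_pos: [0.5519, -0.0337, 0.2428]
orientation: [0.77, 0.637, -0.032, -0.001]
contact_force: [5.4, -0.8, 7.9]
grip_width: 0.0183
[-0.0007  0.0005 -0.0001  0.0005 -0.0002 -0.0002  0.0007] 0.01834051244407041
the job is handed in; nothing more can be done
None
```

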